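# Draw out the telescoping handle of a games case and keep hold of it

## Robot

A 6-joint arm with a two-finger parallel gripper is mounted at the origin on the work surface. World frame = base frame: x ahead of the robot, y to its left, z up, the work surface at z = 0. Lengths are in m, angles in rad, forces in N, time in s.
With the tool pointing down it reaches from about 0.35 to 0.85 m from the base axis. Payload 8.1 kg.
Tool frame: the origin (TCP) lies on the front face of the gripper's body, between the roots of the fingers; the fingertips stand 84 mm ahead of it and the grasp point (between the pads) lies 65 mm ahead of it; x points along the fingers, y is the direction in which the jaws open and shut, and the axes are right-handed (so a half turn about x gives the same grasp; the last joint's range is limited). The gripper opens to 93 mm and grips with 3 to 60 N. Pads are 15 mm wide; open, the fingers measure 128 mm over their backs; the gripper's body (75 mm by 188 mm) begins 65 mm behind the grasp point.
Start: joints at [-1.384, 0.13, 1.488, -0, 1.523, -0.085], TCP at [0.161, -0.578, 0.303] pointing down, gripper open.
Joint ranges: [-2.96, 2.96], [-0.89, 2.26], [0.02, 2.5], [-1.34, 4.48], [0, 2.73], [-2.66, 2.66]. Speed limits (rad/s): [2.39, 2.39, 2.79, 3.14, 3.14, 3.14].

## Interface

Orientations are given as a rotation vector (axis times angle).
In Python, from plant import telemetry, read_camera, camera_params, robot gives the robot as it stands.
- The arm moves only by the tool step_arm, never from a script. Its argument "commands" is a list of rows, each an object with "xyz": the shift along the tool's x, y, z in mm, a list of three; "turn": the turn, a rotation vector about the tool's x, y, z in rad, a list of three; "grip": the finger opening in mm, from 0 to 93. In form: [{"xyz": [dx, dy, dz], "turn": [ax, ay, az], "grip": grip}, ...]. A call has 1 to 12 rows; each row is the pose to reach, as a shift and turn from the pose commanded when the call began, along the tool's axes at that moment; what a row does not reach only later rows make up. A row lasts 1/8 s, in which the tool goes at most 62.5 mm and 10.7 degrees, less where a joint would pass 70% of its speed; a pose out of reach is approached as far as the arm can. A call with a gripper value outside its range is refused whole. The fingers move at their own pace and stop on an object; "force" is the grip in N (left out, the last holds). Time passes only in rows, so rows that repeat a pose let the fingers close. It gives the time, the measured TCP pose, the force and the opening at its end, in the units of the state.
- telemetry.read_state(): the state, without advancing time (a new reading comes with each control period).
- read_camera(name): name is "side" or "top"; returns the picture (384x512x3 uint8, red, green, blue); there is no depth.
- camera_params(name): a dict with "mtx" (3x3 intrinsics, pixels), "rvec" (rotation vector, rad) and "tvec" (3), from world to camera coordinates, as OpenCV has them. Camera axes: x right, y down, z forward; pixel columns grow to the right and rows downward; lengths in m; the calibration is good to about 2 mm. A picture is of the moment at which its call begins. camera_params takes no time and is no camera call.
- robot.close_job(): hands the job in, once; it reports no verdict.
The state is a dict: "t": time; "q": joint angles; "dq": joint speeds; "joint_torque": joint torques, N m; "tool_pos": TCP position; "orientation": TCP orientation; "force": force on the tool from outside, world axes, zero at the start; "wrist_torque": the same for the moment, N m; "opening": finger opening in m.
Only numpy, scipy, OpenCV 4.12 (cv2) and the standard library are available. Lean on these libraries where they do the work, as an engineer would, in place of code of your own. Each camera call takes 0.05 s, during which the arm holds its last target. There are 200 camera calls.

## Task

Get the wheeled grey games case ready to be rolled out: turn its flap latch right over so that it lies back on the case with its orange inner face up, then take the handle by its grip so that the red button is squeezed in, and draw it straight out past its first stop to its second stop (fully out). Finish still holding the grip between the fingers with the handle fully out, do not let go of it, and leave the cup, dice, coaster, card tin, cribbage board and domino box where they are.

Things in the scene. Friction and masses are not known exactly. Their poses are not given: they have to be found in the camera images.
- case: grey wheeled games case lying back panel up, 420 x 300 x 150 mm high, too heavy to move. Origin: at shelf level under the middle of its handle end, a flat face towards the robot. x points from there to the wheels, y left, z up. In this end's top edge a recess, open to the front and above: y -75 to 75, x 0 to 74, floor at z = 85 mm, holds the grip. The handle comes out level, along -x.
- flap_hinge (a point): middle of the flap latch's hinge line, on the case's top at case x = 74, y = 0, z = 154 mm; the line runs along case y. The closed flap is a grey plate 46 mm wide (case y), 5 thick, reaching 90 mm forward from the hinge over the grip's middle, then turning down 40 mm to hide the red button, and ending in a forward tab. Orange inside; 60 g.
- flap_tab (a point): centre of the tab at the flap's front end, moves with the flap: 26 mm long (case x), 46 wide (y), 8 thick. Closed, it lies 104 mm in front of and 38 mm below the hinge (case x = -30, z = 116 mm), clear of the case, with nothing beside or below it: its sides can be pinched from above, closing along case y, and it can turn between the pads.
- flap (a joint): angle of the flap, rad: 0 closed over the grip, grows as its front is lifted up and back towards the wheels, 1.57 plate upright, 3.10 lying over on the case's top with its orange inner face up. It swings easily and is not sprung; past about 1.9 it falls over by itself when let go, before that it falls shut.
- grip: black grip bar of the handle, 124 mm wide (case y), 24 thick (x), 26 high (z), axes as the case's. Origin: its centre; home at case x = 12, y = 0, z = 124 mm, fully out at x = -158. Behind it at home 50 mm are free for a finger, below it 25 mm; its two tubes leave its back 45 mm either side of the middle. One finger behind its middle and one on the button squeeze the button in.
- button (a joint): red release button in the middle of the grip's front (facing case -x), 28 mm wide x 16 high, 6 mm proud: bar and button measure 30 mm, 25 with it in. Value in m: 0 out, 0.005 fully in, sprung (about 4.5 N). The handle is locked at home unless it is more than about 0.0035 in; let out on the way, the handle catches at the next stop.
- inner_tubes (a joint): how far the grip's bright inner tubes are drawn out of the dark middle tubes, m: 0 home, 0.085 fully out (reached first: the first stop). About 1.5 N of friction.
- middle_tubes (a joint): how far the dark middle tubes are drawn out of the case, m: 0 home, 0.085 fully out (second stop; the grip has then come 170 mm in all). About 4 N of friction; a rigid end stop.
- cup: clear plastic dice cup, 84 mm across the rim, 100 mm high, four dice in it; origin at the centre of its underside. Not to be moved.
- coaster: round white ceramic coaster, 100 mm across, 9 mm thick, two dice on it; origin at the centre of its underside. Not to be moved.
- die4: red 19 mm die on the coaster; origin at the centre of its underside. Not to be moved.
- die5: red 19 mm die on the coaster; origin at the centre of its underside. Not to be moved.
- cardtin: blue tin of playing cards, 96 x 66 x 22 mm; origin at the centre of its underside. Not to be moved.
- board: walnut cribbage board, 360 x 92 x 18 mm, steel pegs standing 28 mm above its top; origin at the centre of its underside. Not to be moved.
- dominoes: wooden domino box, 190 x 120 x 45 mm; origin at the centre of its underside. Not to be moved.

How it is judged:
On the way, in this order (a step that is already met when the one before it is completed fails the run):
1. the flap latch is turned right over on to the case's top, with the handle still home (value of joint flap above 2.6 rad and x of grip in the frame of case above 0 m), for 0.2 s.
2. the grip is held between the fingers with its red button squeezed in (value of joint flap above 2.6 rad and value of joint button above 0.0035 m and contact force between the fingers and grip above 2 N), for 0.1 s.
3. the handle is drawn past its first stop, in the fingers (x of grip in the frame of case below -0.085 m and contact force between the fingers and grip above 2 N), for 0.05 s.
At the end, for the whole second after the job is handed in: The flap latch lies over on the case (more than 2.6 rad), both tube stages are out to within 5 or 6 mm of their ends, the grip bar is still and held in the fingers (more than 2 N), and nothing else has been moved by 25 mm (value of joint flap above 2.6 rad and x of grip in the frame of case below -0.152 m and value of joint inner_tubes above 0.08 m and value of joint middle_tubes above 0.079 m and contact force between the fingers and grip above 2 N and linear speed of grip below 0.02 m/s and distance of each of cup, coaster, cardtin, board, dominoes, die4, die5 from where it was at the start of the episode below 0.025 m); the arm keeps its last pose, push and grip.
It fails at once if the dice cup is moved by 25 mm or more (distance of cup from where it was at the start of the episode above 0.025 m).
It fails at once if the coaster or a die on it is moved by 25 mm or more (distance of any of coaster, die4, die5 from where it was at the start of the episode above 0.025 m).
It fails at once if the card tin is moved by 25 mm or more (distance of cardtin from where it was at the start of the episode above 0.025 m).
It fails at once if the cribbage board or the domino box is moved by 25 mm or more (distance of any of board, dominoes from where it was at the start of the episode above 0.025 m).
It fails at once if the dice cup is tipped over (angle between cup's own z axis and vertical above 0.5 rad).
It also fails if it takes over 58 s, if anything falls off the work surface, if the arm or the gripper's body presses on something with over 40 N, if the wrist force passes 120 N, or if a joint passes its speed limit or range.

## Working session

There is one attempt and no reset: what is moved stays moved. The work goes in short steps, Python scripts to look and compute and a tool call to move; the robot and the scene stay as the last step left them, time stands still between calls to the robot, and variables do not carry over. Pictures are saved under pics/ and viewed, about 8 in all and at most 12, crops included, and the job is handed in when it is done.

Besides the shell and the picture viewer there is one more tool, called after "Request:" as name(argument=value, ...) on one line, values as JSON. step_arm: Moves the arm, as the interface text tells. Its arguments: {"type":"object","properties":{"commands":{"type":"array"},"force":{"type":"number"}},"required":["commands"]}

```bash
mkdir -p pics; ls
python3 - <<'E'
from plant import telemetry, read_camera, camera_params, robot
import cv2
for n in("side","top"):
    cv2.imwrite(f"pics/{n}0.png",cv2.resize(read_camera(n)[:,:,::-1],(800,600),interpolation=cv2.INTER_CUBIC))
    print(n,camera_params(n))
s=telemetry.read_state();print(s)
E
```

```text
pics
side {'mtx': array([[444.49414433,   0.        , 258.46062657],
       [  0.        , 444.49414433, 187.72307012],
       [  0.        ,   0.        ,   1.        ]]), 'rvec': array([ 0.72832352, -2.70174588,  1.02003098]), 'tvec': array([0.49099626, 0.27525567, 1.30369613])}
top {'mtx': array([[350.22003893,   0.        , 256.72162006],
       [  0.        , 350.22003893, 187.42329521],
       [  0.        ,   0.        ,   1.        ]]), 'rvec': array([ 2.16580144, -2.21922267,  0.06078856]), 'tvec': array([0.02191712, 0.5660736 , 1.32600157])}
{'t': 0.1, 'q': array([-1.38440082e+00,  1.31100664e-01,  1.48914011e+00,  9.66491169e-06,
        1.52298864e+00, -8.54050051e-02]), 'dq': array([-0.00025081, -0.00153895, -0.00263409, -0.00036687,  0.00110318,
        0.00062758]), 'joint_torque': array([ 8.72449273e-04, -5.61339891e+01, -4.93097413e+01,  7.69885490e-02,
        2.90665106e-02, -5.68191331e-05]), 'tool_pos': array([ 0.16103415, -0.57761226,  0.30179988]), 'orientation': array([ 2.07669361,  0.28569727, -2.07684657]), 'force': array([ 0.08247592,  0.53993724, -1.28969267]), 'wrist_torque': array([ 0.03202955, -0.0106292 ,  0.03663639]), 'opening': 0.0928703234289528}
```

View pics/side0.png

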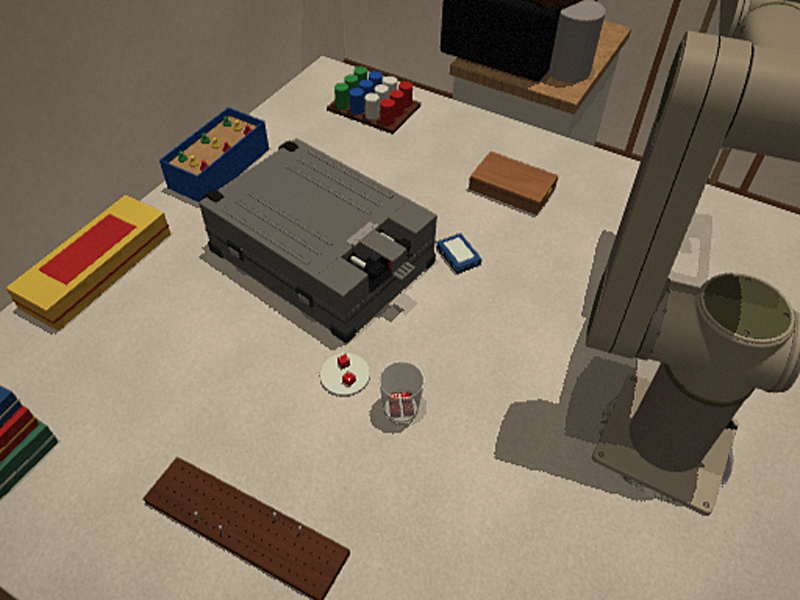

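View pics/top0.png

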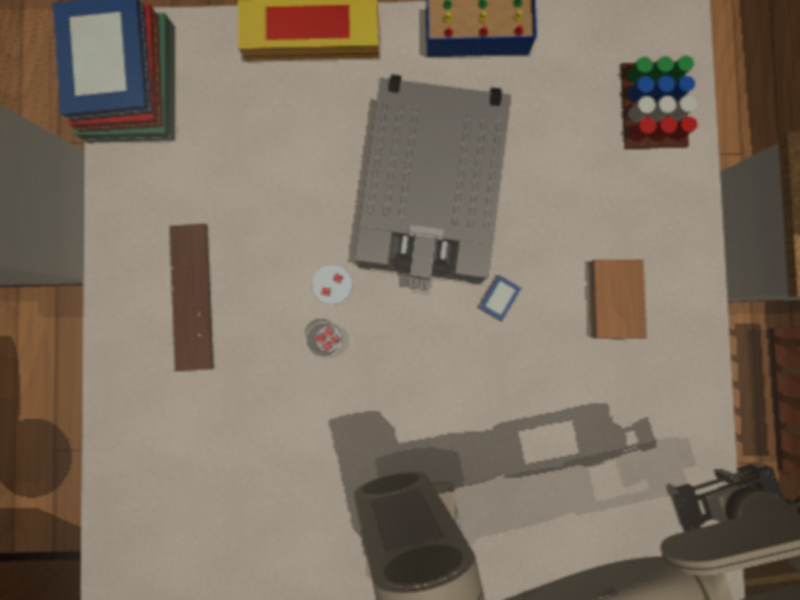

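The case shows at (425,180) in the top view, with its handle end towards the robot at about (422,270). The flap tab is near (417,283) in top and (404,268) in side. Next I enlarge both.

Run:
```python
from plant import read_camera
import cv2,numpy as np
t=read_camera("top")[:,:,::-1];s=read_camera("side")[:,:,::-1]
# crops: top x 220-330,y 130-205 ; side x 200-300,y 115-225
a=cv2.resize(t[140:200,220:320],None,fx=8,fy=8,interpolation=cv2.INTER_CUBIC)
b=cv2.resize(s[120:225,125:290],None,fx=4.8,fy=4.8,interpolation=cv2.INTER_CUBIC)
cv2.imwrite("pics/a1.png",np.clip(a*1.6,0,255));cv2.imwrite("pics/b1.png",np.clip(b*1.6,0,255))
```

```text
[ WARN:0@3.772] global loadsave.cpp:1063 imwrite_ Unsupported depth image for selected encoder is fallbacked to CV_8U.
```

View pics/a1.png

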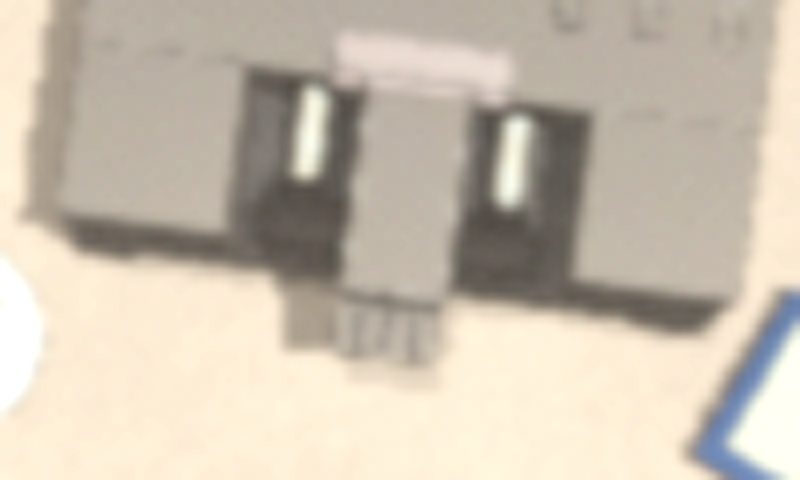

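View pics/b1.png

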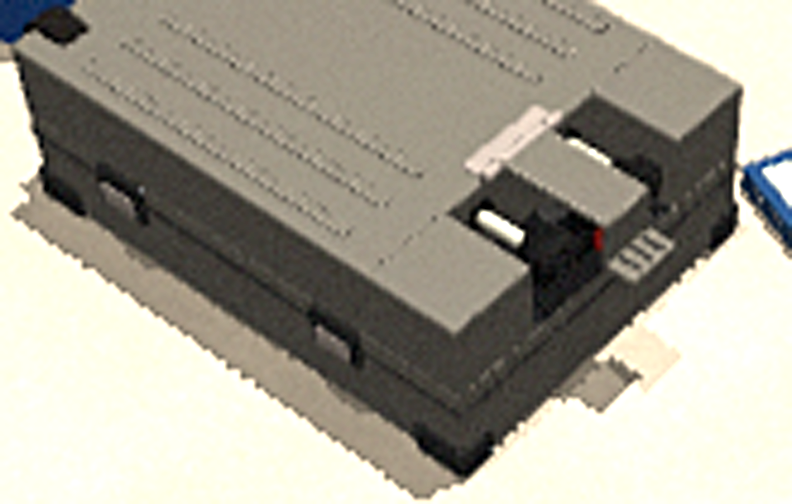

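```bash
cat > h.py <<'E'
import numpy as np,cv2
from scipy.optimize import least_squares
from scipy.spatial.transform import Rotation as R
from plant import telemetry, read_camera, camera_params, robot
def proj(n,P):
    c=camera_params(n);return cv2.projectPoints(np.float64(P).reshape(-1,3),c['rvec'],c['tvec'],c['mtx'],None)[0].reshape(-1,2)
def case2w(p,P):
    P=np.float64(P).reshape(-1,3);return P@R.from_euler('z',p[2]).as_matrix().T+[p[0],p[1],0]
E
python3 - <<'E'
from h import *
T=[((0,150,150),(65,217)),((0,-150,150),(740,300)),((0,75,150),(233,239)),((0,-75,150),(578,283)),((74,75,150),(247,68)),((74,-75,150),(592,112)),((-43,23,120),(340,355)),((-43,-23,120),(437,367))]
S=[((0,150,150),(458,333)),((0,-150,150),(740,90)),((0,75,150),(528,268)),((0,-75,150),(682,137)),((74,-75,150),(597,93)),((420,150,150),(15,45)),((-43,23,120),(637,285)),((-43,-23,120),(672,240))]
pt=np.array([x[0] for x in T])/1e3;ps=np.array([x[0] for x in S])/1e3
ut=(np.array([x[1] for x in T])+.5)/8-.5+[220,140];us=(np.array([x[1] for x in S])+.5)/4.8-.5+[125,120]
f=lambda p:np.r_[proj("top",case2w(p,pt))-ut,proj("side",case2w(p,ps))-us].ravel()
r=least_squares(f,[.7,0,0],loss='soft_l1');print(r.x);print(f(r.x).reshape(-1,2).round(1))
p=r.x;np.save("case.npy",p)
print(case2w(p,[[-.03,0,.116],[.074,0,.154],[.012,0,.124],[-.158,0,.124]]))
print(R.from_rotvec(telemetry.read_state()['orientation']).as_matrix())
E
```

```text
[ 0.6128775  -0.03681523 -0.15448898]
[[-1.3 -0.8]
 [ 0.4  0.1]
 [-0.9 -0.7]
 [-0.9 -0.6]
 [ 0.2 -0.4]
 [-0.  -0.3]
 [-1.  -0.4]
 [-0.2 -0.2]
 [ 0.4  0.1]
 [ 1.8 -1.7]
 [ 2.2 -0.6]
 [ 0.1  0.6]
 [ 0.2 -0.2]
 [-0.7 -0.1]
 [ 0.8 -0.6]
 [ 2.5  0.6]]
[[ 0.58323479 -0.03219898  0.116     ]
 [ 0.68599618 -0.048202    0.154     ]
 [ 0.62473459 -0.03866174  0.124     ]
 [ 0.45675924 -0.01250296  0.124     ]]
[[-1.83284070e-04  2.68514466e-01 -9.63275635e-01]
 [ 1.18656689e-03 -9.63274914e-01 -2.68514491e-01]
 [-9.99999279e-01 -1.19220541e-03 -1.42057428e-04]]
```

Request:
step_arm(commands=[{"xyz": [0, -412, -553], "turn": [0.427, 0, 0], "grip": 80}, {"xyz": [0, -412, -553], "turn": [0.427, 0, 0], "grip": 80}, {"xyz": [0, -412, -553], "turn": [0.427, 0, 0], "grip": 80}, {"xyz": [0, -412, -553], "turn": [0.427, 0, 0], "grip": 80}, {"xyz": [0, -412, -553], "turn": [0.427, 0, 0], "grip": 80}, {"xyz": [0, -412, -553], "turn": [0.427, 0, 0], "grip": 80}, {"xyz": [0, -412, -553], "turn": [0.427, 0, 0], "grip": 80}, {"xyz": [0, -412, -553], "turn": [0.427, 0, 0], "grip": 80}, {"xyz": [0, -412, -553], "turn": [0.427, 0, 0], "grip": 80}, {"xyz": [0, -412, -553], "turn": [0.427, 0, 0], "grip": 80}, {"xyz": [0, -412, -553], "turn": [0.427, 0, 0], "grip": 80}, {"xyz": [0, -412, -553], "turn": [0.427, 0, 0], "grip": 80}], force=10)

```text
t: 1.7
tool_pos: [0.5845, -0.029, 0.3018]
orientation: [-2.142, 0.16, 2.144]
force: [-0.7, -0.5, 0.2]
opening: 0.0794
```

Request:
step_arm(commands=[{"xyz": [0, 0, 0], "turn": [0, 0, 0], "grip": 80}, {"xyz": [0, 0, 0], "turn": [0, 0, 0], "grip": 80}])

```text
t: 1.95
tool_pos: [0.5826, -0.0339, 0.3028]
orientation: [-2.14, 0.168, 2.14]
force: [0.5, 0.6, -0.2]
opening: 0.0802
```

```bash
cat >> h.py <<'E'
def rel():
    s=telemetry.read_state();p=np.load("case.npy");M=R.from_rotvec(s['orientation']).as_matrix();C=R.from_euler('z',p[2]).as_matrix()
    g=s['tool_pos']+M[:,0]*.065
    print("t",round(s['t'],2),"tcp",s['tool_pos'].round(4),"grasp in case mm",(C.T@(g-[p[0],p[1],0])*1e3).round(1),"open",round(s['opening']*1e3,1),"F",(C.T@s['force']).round(1));print((C.T@M).round(3))
E
python3 - <<'E'
from h import *
rel()
t=read_camera("top")[:,:,::-1];s=read_camera("side")[:,:,::-1]
a=cv2.resize(t[130:220,215:320],(480,412),interpolation=cv2.INTER_CUBIC)
b=cv2.resize(s[115:205,185:290],(480,412),interpolation=cv2.INTER_CUBIC)
cv2.imwrite("pics/c2.png",np.clip(np.hstack([a,b])[:,80:880]*1.6,0,255).astype('uint8'))
E
```

```text
t 1.95 tcp [ 0.5826 -0.0339  0.3028] grasp in case mm [-30.4  -1.8 237.8] open 80.2 F [ 0.4  0.7 -0.2]
[[-0.    -0.002 -1.   ]
 [-0.    -1.     0.002]
 [-1.     0.     0.   ]]
```

View pics/c2.png

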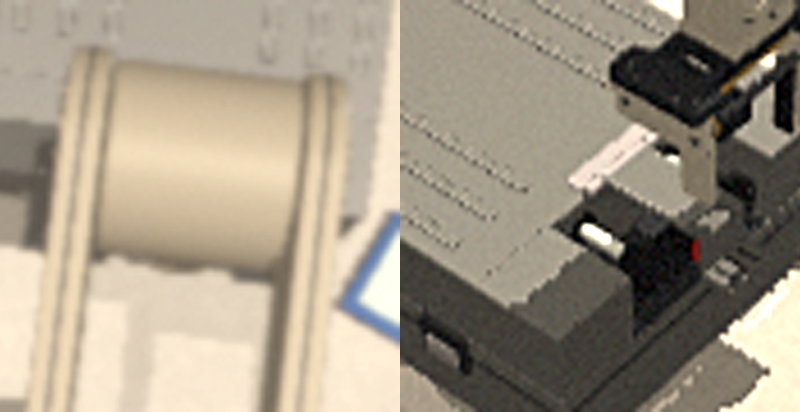

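The gripper sits above the tab, open across the case's y axis. I descend, close and check.

Request:
step_arm(commands=[{"xyz": [60, -2, 0], "turn": [0, 0, 0], "grip": 80}, {"xyz": [100, -2, 0], "turn": [0, 0, 0], "grip": 80}, {"xyz": [122, -2, 0], "turn": [0, 0, 0], "grip": 80}, {"xyz": [122, -2, 0], "turn": [0, 0, 0], "grip": 60}, {"xyz": [122, -2, 0], "turn": [0, 0, 0], "grip": 40}, {"xyz": [122, -2, 0], "turn": [0, 0, 0], "grip": 40}, {"xyz": [122, -2, 0], "turn": [0, 0, 0], "grip": 40}, {"xyz": [122, -2, 0], "turn": [0, 0, 0], "grip": 40}], force=10)

```text
t: 3.05
tool_pos: [0.5842, -0.0315, 0.1821]
orientation: [-2.144, 0.168, 2.139]
force: [-1.7, -5.2, 5.1]
opening: 0.0458
```

Run:
```python
from h import *
rel()
for d in np.arange(0,2.51,.2): 
    c,s=np.cos(d),np.sin(d);print(round(d,1),"tool x,z:",-round(104*s-38*c+38),-round(-104*c-38*s+104))
s=read_camera("side")[:,:,::-1]
cv2.imwrite("pics/d3.png",np.clip(cv2.resize(s[115:205,185:290],(700,600),interpolation=cv2.INTER_CUBIC)*1.6,0,255).astype('uint8'))
```

```text
t 3.05 tcp [ 0.5842 -0.0315  0.1821] grasp in case mm [-29.    0.7 117.1] open 45.8 F [-0.9 -5.4  5.1]
[[ 0.002 -0.001 -1.   ]
 [-0.001 -1.     0.001]
 [-1.     0.001 -0.002]]
0.0 tool x,z: 0 0
0.2 tool x,z: -21 5
0.4 tool x,z: -43 7
0.6 tool x,z: -65 3
0.8 tool x,z: -86 -4
1.0 tool x,z: -105 -16
1.2 tool x,z: -121 -31
1.4 tool x,z: -134 -49
1.6 tool x,z: -143 -69
1.8 tool x,z: -148 -91
2.0 tool x,z: -148 -113
2.2 tool x,z: -144 -134
2.4 tool x,z: -136 -155
```

View pics/d3.png

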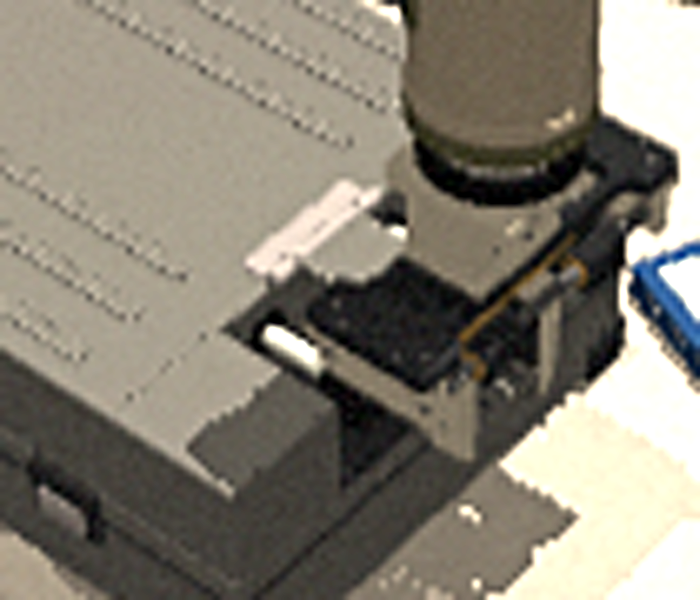

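The opening is 45.8 mm with the fingers either side of the tab, so it is pinched. I follow the arc.

Request:
step_arm(commands=[{"xyz": [-21, 0, 5], "turn": [0, 0, 0], "grip": 40}, {"xyz": [-43, 0, 7], "turn": [0, 0, 0], "grip": 40}, {"xyz": [-65, 0, 3], "turn": [0, 0, 0], "grip": 40}, {"xyz": [-86, 0, -4], "turn": [0, 0, 0], "grip": 40}, {"xyz": [-105, 0, -16], "turn": [0, 0, 0], "grip": 40}, {"xyz": [-121, 0, -31], "turn": [0, 0, 0], "grip": 40}, {"xyz": [-121, 0, -31], "turn": [0, 0, 0], "grip": 40}])

```text
t: 3.98
tool_pos: [0.615, -0.0365, 0.3037]
orientation: [-2.143, 0.169, 2.139]
force: [-4.0, -4.4, 4.5]
opening: 0.046
```

Run:
```python
from h import *
rel()
s=read_camera("side")[:,:,::-1]
cv2.imwrite("pics/e4.png",np.clip(cv2.resize(s[85:205,165:305],(700,600),interpolation=cv2.INTER_CUBIC)*1.6,0,255).astype('uint8'))
```

```text
t 3.98 tcp [ 0.615  -0.0365  0.3037] grasp in case mm [  2.2   0.6 238.7] open 46.0 F [-3.3 -5.   4.5]
[[ 0.002 -0.001 -1.   ]
 [-0.001 -1.     0.001]
 [-1.     0.001 -0.002]]
```

View pics/e4.png

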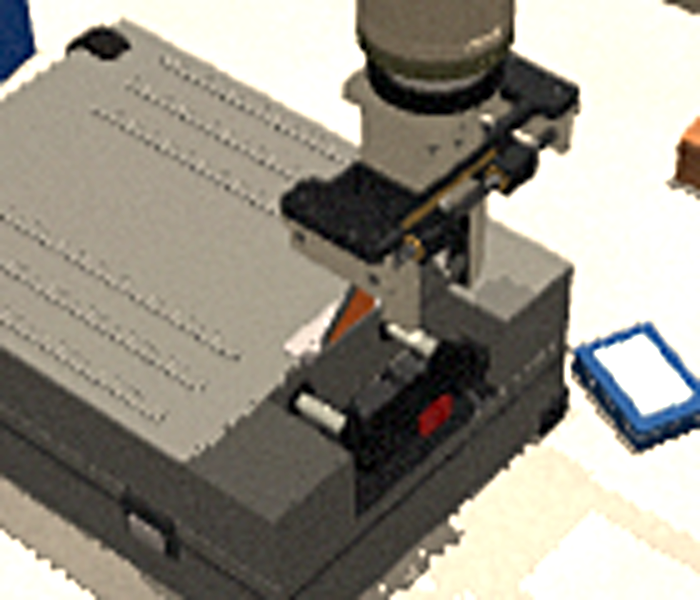

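The flap is raised about 1.2 rad: its orange side and the uncovered red button (435,412) both show. I carry it to 2.4 rad, release and lift.

Request:
step_arm(commands=[{"xyz": [-13, 0, -18], "turn": [0, 0, 0], "grip": 40}, {"xyz": [-22, 0, -38], "turn": [0, 0, 0], "grip": 40}, {"xyz": [-27, 0, -60], "turn": [0, 0, 0], "grip": 40}, {"xyz": [-27, 0, -82], "turn": [0, 0, 0], "grip": 40}, {"xyz": [-23, 0, -103], "turn": [0, 0, 0], "grip": 40}, {"xyz": [-15, 0, -124], "turn": [0, 0, 0], "grip": 40}, {"xyz": [-15, 0, -124], "turn": [0, 0, 0], "grip": 40}, {"xyz": [-15, 0, -124], "turn": [0, 0, 0], "grip": 60}, {"xyz": [-15, 0, -124], "turn": [0, 0, 0], "grip": 80}, {"xyz": [-50, 0, -124], "turn": [0, 0, 0], "grip": 80}, {"xyz": [-90, 0, -124], "turn": [0, 0, 0], "grip": 80}])

```text
t: 5.4
tool_pos: [0.736, -0.054, 0.3913]
orientation: [-2.138, 0.165, 2.144]
force: [-0.1, -0.2, 0.9]
opening: 0.0786
```

Run:
```python
from h import *
rel()
print(telemetry.read_state()['q'].round(2))
s=read_camera("side")[:,:,::-1]
cv2.imwrite("pics/f5.png",np.clip(cv2.resize(s[85:205,165:305],(700,600),interpolation=cv2.INTER_CUBIC)*1.6,0,255).astype('uint8'))
```

```text
t 5.4 tcp [ 0.736  -0.054   0.3913] grasp in case mm [124.1   2.  326.3] open 78.6 F [-0.  -0.2  0.9]
[[-0.003 -0.    -1.   ]
 [ 0.    -1.     0.   ]
 [-1.    -0.     0.003]]
[-0.14  0.52  0.86  0.    1.77  1.58]
```

View pics/f5.png

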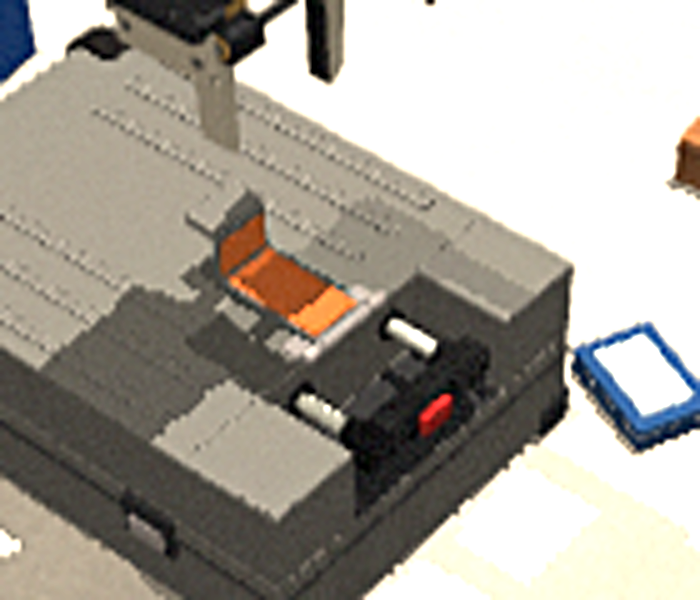

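The flap lies over with its orange face up. I turn the jaws along case x above the grip, and check the grip's location from the button pixel (435,412).

Request:
step_arm(commands=[{"xyz": [0, 2, 30], "turn": [-0.18, 0, 0], "grip": 60}, {"xyz": [0, 2, 70], "turn": [-0.36, 0, 0], "grip": 60}, {"xyz": [0, 2, 115], "turn": [-0.54, 0, 0], "grip": 60}, {"xyz": [0, 2, 115], "turn": [-0.72, 0, 0], "grip": 60}, {"xyz": [0, 2, 115], "turn": [-0.9, 0, 0], "grip": 60}, {"xyz": [30, 2, 115], "turn": [-1.08, 0, 0], "grip": 60}, {"xyz": [60, 2, 115], "turn": [-1.26, 0, 0], "grip": 60}, {"xyz": [90, 2, 115], "turn": [-1.44, 0, 0], "grip": 60}, {"xyz": [120, 2, 115], "turn": [-1.571, 0, 0], "grip": 60}, {"xyz": [120, 2, 115], "turn": [-1.571, 0, 0], "grip": 60}, {"xyz": [120, 2, 115], "turn": [-1.571, 0, 0], "grip": 60}])

```text
t: 6.82
tool_pos: [0.6231, -0.0387, 0.2732]
orientation: [1.325, 1.129, -1.323]
force: [0.1, -0.0, 0.5]
opening: 0.0599
```

Run:
```python
from h import *
rel()
p=np.load("case.npy")
print("button px pred",proj("side",case2w(p,[[-.006,0,.124]])),"seen",165+435.5/5-.5,85+412.5/5-.5)
s=read_camera("side")[:,:,::-1]
cv2.imwrite("pics/g6.png",np.clip(cv2.resize(s[85:205,165:305],(700,600),interpolation=cv2.INTER_CUBIC)*1.6,0,255).astype('uint8'))
```

```text
t 6.83 tcp [ 0.6231 -0.0387  0.2732] grasp in case mm [ 1.040e+01 -2.000e-01  2.082e+02] open 59.9 F [ 0.1 -0.   0.5]
[[ 0.002  1.    -0.003]
 [ 0.    -0.003 -1.   ]
 [-1.     0.002 -0.   ]]
button px pred [[253.58038409 167.967564  ]] seen 251.6 167.0
```

View pics/g6.png

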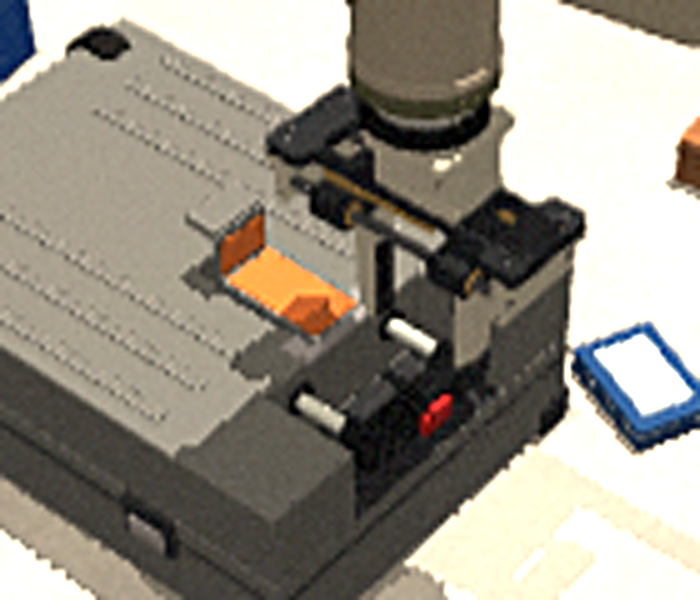

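The fingers straddle the grip, with the button at (435,412) below between them. The button is off its prediction by 2 px (about 5 mm), which is within the clearance. I descend and close.

Request:
step_arm(commands=[{"xyz": [40, 0, 0], "turn": [0, 0, 0], "grip": 60}, {"xyz": [70, 0, 0], "turn": [0, 0, 0], "grip": 60}, {"xyz": [84, 0, 0], "turn": [0, 0, 0], "grip": 60}, {"xyz": [84, 0, 0], "turn": [0, 0, 0], "grip": 60}, {"xyz": [84, 0, 0], "turn": [0, 0, 0], "grip": 30}, {"xyz": [84, 0, 0], "turn": [0, 0, 0], "grip": 15}, {"xyz": [84, 0, 0], "turn": [0, 0, 0], "grip": 15}, {"xyz": [84, 0, 0], "turn": [0, 0, 0], "grip": 15}, {"xyz": [84, 0, 0], "turn": [0, 0, 0], "grip": 15}], force=30)

```text
t: 8.0
tool_pos: [0.6232, -0.0389, 0.1884]
orientation: [1.323, 1.131, -1.321]
force: [1.6, 0.0, 2.2]
opening: 0.0245
```

Run:
```python
from h import *
rel()
```

```text
t 8.0 tcp [ 0.6232 -0.0389  0.1884] grasp in case mm [ 10.6  -0.5 123.4] open 24.5 F [1.6 0.3 2.2]
[[ 0.001  1.    -0.001]
 [ 0.    -0.001 -1.   ]
 [-1.     0.001 -0.   ]]
```

The opening is 24.5 mm, so the button is fully in. Now I draw it out.

Request:
step_arm(commands=[{"xyz": [0, -8, 0], "turn": [0, 0, 0], "grip": 15}, {"xyz": [0, -22, 0], "turn": [0, 0, 0], "grip": 15}, {"xyz": [0, -37, 0], "turn": [0, 0, 0], "grip": 15}, {"xyz": [0, -52, 0], "turn": [0, 0, 0], "grip": 15}, {"xyz": [0, -67, 0], "turn": [0, 0, 0], "grip": 15}, {"xyz": [0, -82, 0], "turn": [0, 0, 0], "grip": 15}, {"xyz": [0, -97, 0], "turn": [0, 0, 0], "grip": 15}, {"xyz": [0, -112, 0], "turn": [0, 0, 0], "grip": 15}, {"xyz": [0, -127, 0], "turn": [0, 0, 0], "grip": 15}, {"xyz": [0, -142, 0], "turn": [0, 0, 0], "grip": 15}, {"xyz": [0, -157, 0], "turn": [0, 0, 0], "grip": 15}, {"xyz": [0, -157, 0], "turn": [0, 0, 0], "grip": 15}])

```text
t: 9.5
tool_pos: [0.4668, -0.0141, 0.1883]
orientation: [1.323, 1.132, -1.322]
force: [-1.3, 2.6, 4.0]
opening: 0.0246
```

Run:
```python
from h import *
rel()
```

```text
t 9.5 tcp [ 0.4668 -0.0141  0.1883] grasp in case mm [-147.8    0.   123.3] open 24.6 F [-1.7  2.4  4. ]
[[ 0.     1.    -0.   ]
 [ 0.001 -0.    -1.   ]
 [-1.     0.    -0.001]]
```

Request:
step_arm(commands=[{"xyz": [0, -5, 0], "turn": [0, 0, 0], "grip": 15}, {"xyz": [0, -9, 0], "turn": [0, 0, 0], "grip": 15}, {"xyz": [0, -12, 0], "turn": [0, 0, 0], "grip": 15}, {"xyz": [0, -14, 0], "turn": [0, 0, 0], "grip": 15}, {"xyz": [0, -14, 0], "turn": [0, 0, 0], "grip": 15}, {"xyz": [0, -14, 0], "turn": [0, 0, 0], "grip": 15}])

```text
t: 10.25
tool_pos: [0.4571, -0.0127, 0.1886]
orientation: [1.327, 1.124, -1.315]
force: [26.7, -0.6, -12.7]
opening: 0.0244
```

Run:
```python
from h import *
rel()
```

```text
t 10.25 tcp [ 0.4571 -0.0127  0.1886] grasp in case mm [-157.    -0.   123.6] open 24.4 F [ 26.5   3.5 -12.7]
[[ 0.01   1.    -0.001]
 [ 0.001 -0.001 -1.   ]
 [-1.     0.01  -0.001]]
```

It has hit the rigid stop at 26 N, having travelled about 168 mm by the TCP. I ease the pull slightly and look.

Request:
step_arm(commands=[{"xyz": [0, 1.5, 0], "turn": [0, 0, 0], "grip": 15}, {"xyz": [0, 1.5, 0], "turn": [0, 0, 0], "grip": 15}, {"xyz": [0, 1.5, 0], "turn": [0, 0, 0], "grip": 15}])

```text
t: 10.62
tool_pos: [0.4575, -0.0127, 0.1885]
orientation: [1.326, 1.127, -1.317]
force: [18.7, 1.2, -5.7]
opening: 0.0244
```

Run:
```python
from h import *
rel()
s=read_camera("side")[:,:,::-1]
cv2.imwrite("pics/i7.png",np.clip(cv2.resize(s[85:285,125:325],(600,600),interpolation=cv2.INTER_CUBIC)*1.6,0,255).astype('uint8'))
p=np.load("case.npy")
for x in (-.146,-.158): print((proj("side",case2w(p,[[x,.062,.137],[x,0,.124],[x,-.062,.137]]))-[125,85])*3)
```

```text
t 10.62 tcp [ 0.4575 -0.0127  0.1885] grasp in case mm [-156.8   -0.   123.5] open 24.4 F [18.3  4.1 -5.7]
[[ 0.007  1.    -0.001]
 [ 0.001 -0.001 -1.   ]
 [-1.     0.007 -0.001]]
[[456.11661384 339.95265803]
 [491.9343117  312.1245166 ]
 [527.84605331 269.24209866]]
[[465.7986171  345.8952744 ]
 [501.44221942 317.78502504]
 [537.32301719 274.66178551]]
```

View pics/i7.png

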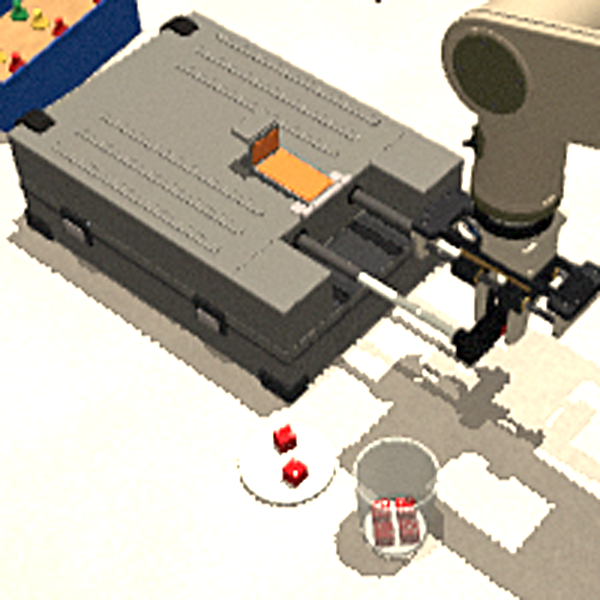

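Both tube stages show drawn out, the flap lies open with orange up, and the cup, coaster and dice stand as before. The arm holds against the stop, so I hand in.

```bash
python3 -c "
from h import *
rel(); print(robot.close_job())"
```

```text
t 10.68 tcp [ 0.4575 -0.0127  0.1885] grasp in case mm [-156.8   -0.   123.5] open 24.7 F [18.6  5.2 -4.9]
[[ 0.007  1.    -0.001]
 [ 0.001 -0.001 -1.   ]
 [-1.     0.007 -0.001]]
the job is handed in; nothing more can be done
None
```

The job is done and handed in at about 10.7 s. The flap latch is turned right over with its orange face up, and the handle is out to its second stop. The gripper is still holding the grip with the red button squeezed in.

**Last checks:**
- **Button:** the finger opening read 24.4–24.7 mm, which matches the bar with the button fully in.
- **Handle:** the grasp point ended at case x ≈ -157 mm, where fully out is -158. The arm was still pulling against the rigid stop with about 18 N.
- **Picture:** both tube stages are out and the flap lies over. The cup, coaster and dice looked undisturbed. The card tin, cribbage board and domino box were not fully in that last crop, but the arm never went near them.

**What disagreed:**
- **Case position:** before the grasp, the button appeared about 2 px (roughly 5 mm) from where my case position put it. The clearance either side of the grip covered that.
- **Travel:** the tool moved about 168 mm, not the nominal 170. I put the difference down to give in the arm and fingers; the high stop force suggests the handle had reached its end.

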